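# Fill the lantern-top tray and show the sample to the camera

## Robot

A 6-joint arm with a two-finger parallel gripper is mounted at the origin on the work surface. World frame = base frame: x ahead of the robot, y to its left, z up, the work surface at z = 0. Lengths are in mm, angles in rad, forces in N, time in s.
With the tool pointing down it reaches from about 275 to 825 mm from the base axis. Payload 4.9 kg.
Tool frame: the origin (TCP) lies at the very end of the fingers, on their centre line; the grasp point (between the pads) lies ctrl.grasp_offset behind it (ctrl.grasp_offset is the distance from the TCP to the grasp point, in mm); z points along the fingers, y is the direction in which the jaws open and shut (so a half turn about z gives the same grasp; the last joint's range is limited). The gripper opens to 85 mm and grips with 20 to 120 N. Pads are 22 mm wide; open, the fingers measure 114 mm over their backs; the gripper's body (76 mm by 85 mm) begins 54 mm behind the grasp point. The pads swing forward as they close: fully open they stand 13 mm farther back than shut.
Start: joints at [-1.478, 0.326, -0.193, 1.052, 0, 1.437], TCP at [123.684, -535.93, 231.281] pointing down, gripper open.
Joint ranges: [-2.65, 2.65], [-0.97, 1.79], [-1.3, 1.35], [-1.93, 2.1], [-1.47, 1.37], [-3.14, 3.14]. Speed limits (rad/s): [2.57, 2.57, 3.14, 3.14, 3.14, 3.14].

## Interface

Orientations are given as a unit quaternion [x, y, z, w].
In Python, from plant import ctrl, solver, imaging, order gives the robot as it stands. Calls block until the motion is done:
- ctrl.movep(position, orientation): joint-space move of the TCP to a pose.
- ctrl.move_straight(position, rotation=None, feed=150): straight line of the TCP; rotation=None keeps the orientation; feed is the mean speed in mm/s.
- ctrl.move_j(angles): joint-space move.
- ctrl.open_jaws() and ctrl.clamp(squeeze=None): open the fingers fully, or close them until they stop; squeeze is the grip in N (None keeps the last).
- ctrl.dwell(seconds).
- solver.solve_ik(position, orientation): joint angles nearest the present ones, or None.
- ctrl.observe(): the state.
- imaging.camera(name): name is "side" or "top" or "wrist"; returns (picture, depth): 384x512x3 uint8, red, green, blue; 384x512 float32, mm along the optical axis (not along the pixel's ray), 0 where there is no reading.
- imaging.get_calibration(name): a dict with "mtx" (3x3 intrinsics, pixels), "origin" and "orientation" of the camera in the world; the wrist camera has in their place "hand_eye" (4x4, takes a point from camera to tool coordinates, whose origin is the TCP and whose axes are the flange's). Camera axes: x right, y down, z forward; pixel columns grow to the right and rows downward; lengths in mm; the calibration is good to about 2 mm. A picture is of the moment at which its call begins: read the wrist's pose just before it. get_calibration takes no time and is no camera call.
A pose or a line that the arm cannot do raises ctrl.IKError and nothing moves.
- order.sign_off(): hands the job in, once; it reports no verdict.
The state is a dict: "clock": time; "joint_positions": joint angles; "qvel": joint speeds; "joint_efforts": joint torques, N m; "eef_pos": TCP position; "tcp_rot": TCP orientation; "ft_force": force on the tool from outside, world axes, zero at the start; "moment": the same for the moment, N m; "finger_gap": opening from 0.0 (shut) to 1.0 (fully open).
Only numpy, scipy, OpenCV 4.12 (cv2) and the standard library are available. Lean on these libraries where they do the work, as an engineer would, in place of code of your own. Each camera call takes 0.05 s, during which the arm holds its last target.

## Task

Stand the two loose red-necked lantern tops upright on the two white dots in the tray, one on each, set down rather than dropped, so that the four tops make a neat square. Then pick the yellow-necked top out of the tray and hold it in the air in front of the inspection camera, its flat red underside facing the lens squarely, centred on the line of sight and 120 mm from the lens. Finish while holding it there still; do not touch the camera, and leave the other tray top, the glue jar, the bowl and the marker alone.

Things in the scene. Friction and masses are not known exactly. Their poses are not given: they have to be found in the camera images.
- topA_center (a point): Centre (half-way up) of a red-necked lantern top standing on the table. All tops: rigid, round about z, 115 mm tall, 90 g; red foot disc 66 mm across, 5 mm thick; green cone 64 mm wide narrowing to 27 mm at 70 mm up; six thin leaves, for looks only; cylindrical neck 26 mm across, 70 to 115 mm up: grip it there. z points from foot to neck; underside 57.5 mm below this point.
- topB_center (a point): Centre, half-way up, of the second red-necked top that stands on the table; same shape as topA.
- plain_center (a point): Centre, half-way up, of the red-necked top that already stands in the tray and stays there; same shape as topA.
- sample_center (a point): Centre, half-way up, of the sample: the only top with a yellow neck, standing in the tray; same shape as topA. z points from the foot to the neck.
- sample_base (a point): The middle of the sample's flat red underside, 57.5 mm below sample_center along the sample's axis; its z axis points up through the neck.
- place1_spot (a point): Middle of a white dot, 66 mm in diameter, flat on the tray's floor (5 mm above the table): an empty place. The four places make a square of 95 mm pitch; a top covers its dot exactly.
- place2_spot (a point): Middle of the other white dot in the tray, the second empty place.
- tray: Fixed grey tray 220 x 220 mm, rim 22 mm high, 5 mm walls, floor 5 mm above the table. Origin at the centre of its underside, z up; its four places lie 47.5 mm from it in x and in y. Two hold a top (sample, plain), two are empty with white dots; which is which varies.
- cam_head: Head of the fixed inspection camera: grey 56 x 62 x 65 mm box with white light ring and dark lens, at most 105 mm high. Origin at the middle of the lens front, 90 mm above the table. z points out of the lens along the line of sight: obliquely up, 55 degrees above level, roughly towards the robot; y is level.
- camera: The whole inspection camera (stand with the head); origin on the table straight below the lens, z up; the line of sight leans towards its -x.
- topA: Same top as topA_center; origin at the middle of its underside.
- topB: Same top as topB_center; origin at the middle of its underside.
- sample: Same top as sample_center; origin at the middle of its underside.
- glue: Bystander: glue jar with black cap, 56 mm in diameter, 85 mm tall, standing beyond the tray; origin under its centre.
- bowl: Bystander: steel bowl, 130 mm in diameter, 50 mm tall; origin under its centre.
- marker: Bystander: black marker pen with red cap lying on the table, about 130 mm long along its x, 15 mm thick; origin under it.
Things that resemble listed ones, but are neither listed nor needed, are in the scene too. Leave any orange look-alike of the topA alone. Leave any orange look-alike of the topB alone.

How it is judged:
By the outcome, as a careful person would: the job done as asked, in the order asked, and still so for the second after the job is handed in, while the arm keeps its last pose, push and grip.
It also fails if it takes over 64 s, if anything falls off the work surface, if the arm or the gripper's body presses on something with over 40 N, if the wrist force passes 120 N, or if a joint passes its speed limit or range.

## Working session

There is one attempt and no reset: what is moved stays moved. The work goes in short steps, each a Python script; the robot and the scene stay as the last script left them, time stands still between calls to the robot, and variables do not carry over. Pictures are saved under pics/ and viewed, and the job is handed in when it is done.

```bash
ls; mkdir -p pics; python3 - <<'E'
from plant import ctrl, solver, imaging, order
import cv2,numpy as np
s=ctrl.observe();print(s, ctrl.grasp_offset)
for n in ["top","side","wrist"]:
    p,d=imaging.camera(n);cv2.imwrite(f"pics/{n}0.png",p[:,:,::-1]);np.savez(f"pics/{n}0.npz",p=p,d=d)
    print(n,imaging.get_calibration(n))
E
```

```text
pics
{'clock': 0.0, 'joint_positions': array([-1.47820828e+00,  3.26935477e-01, -1.93603433e-01,  1.05195174e+00,
       -5.37724877e-06,  1.43660344e+00]), 'qvel': array([ 0.00250956,  0.00167062,  0.00134766,  0.00058651, -0.00048188,
        0.00092351]), 'joint_efforts': array([-1.59915013e-03, -4.43400013e+01,  2.62440509e+01,  1.53905503e-02,
       -2.04622133e-04,  5.12071153e-06]), 'eef_pos': array([ 123.62313948, -535.33967984,  230.49896045]), 'tcp_rot': array([ 9.93577829e-01,  1.13147599e-01,  1.49337455e-05, -8.47036557e-04]), 'ft_force': array([-0.91756353,  0.05728172,  0.21149964]), 'moment': array([-0.02150055, -0.02636131, -0.03394677]), 'finger_gap': 1.0005551777716926} 18.700000000000003
top {'mtx': array([[346.5242164 ,   0.        , 250.82777515],
       [  0.        , 346.5242164 , 185.667389  ],
       [  0.        ,   0.        ,   1.        ]]), 'origin': array([ 469.84516349,   13.69349412, 1163.43107765]), 'orientation': array([-0.70664501,  0.7068818 , -0.00765014,  0.03020627])}
side {'mtx': array([[398.53422023,   0.        , 260.65034423],
       [  0.        , 398.53422023, 194.24210839],
       [  0.        ,   0.        ,   1.        ]]), 'origin': array([ 76.29169915, 758.48237165, 700.79453636]), 'orientation': array([-0.23842646,  0.85501477, -0.44040009,  0.13472313])}
wrist {'mtx': array([[308.63196276,   0.        , 255.30892408],
       [  0.        , 308.63196276, 193.82051404],
       [  0.        ,   0.        ,   1.        ]]), 'hand_eye': array([[-1.09197106e-03, -9.45951482e-01, -3.24306338e-01,
         8.33809560e+01],
       [ 9.99999299e-01, -1.18173098e-03,  7.98315341e-05,
         2.10709201e-01],
       [-4.58759603e-04, -3.24306023e-01,  9.45952109e-01,
        -1.41961236e+02],
       [ 0.00000000e+00,  0.00000000e+00,  0.00000000e+00,
         1.00000000e+00]])}
```

View pics/top0.png

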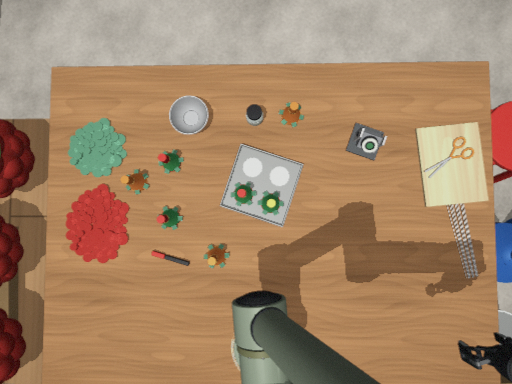

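View pics/side0.png

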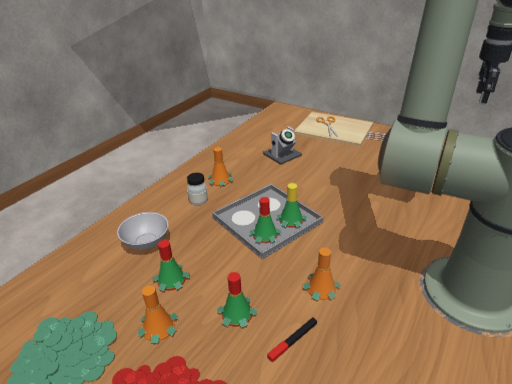

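View pics/wrist0.png

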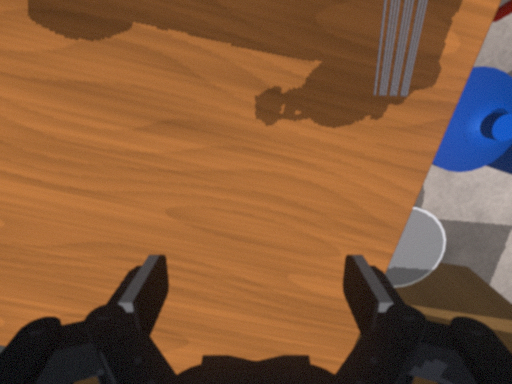

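The top view shows the two loose red-necked tops at about (170,160) and (170,216), and the tray around (262,184). The dots are at (253,167) and (280,176), the plain top at (243,193), the sample at (271,203) and the inspection camera at (367,142). Next I'll localise them.

```bash
cat > h.py <<'E'
import numpy as np,cv2
from scipy.spatial.transform import Rotation as R
from plant import ctrl, solver, imaging, order
def cam(n,st=None):
    c=imaging.get_calibration(n)
    if n!="wrist": return c["mtx"],R.from_quat(c["orientation"]).as_matrix(),np.array(c["origin"])
    T=np.array(c["hand_eye"]);Rt=R.from_quat(st["tcp_rot"]).as_matrix()
    return c["mtx"],Rt@T[:3,:3],np.array(st["eef_pos"])+Rt@T[:3,3]
def ray(c,uv):
    K,Rm,o=c; d=Rm@np.linalg.solve(K,[uv[0],uv[1],1.]); return o,d
def plane(c,uv,z):
    o,d=ray(c,uv); return o+d*(z-o[2])/d[2]
def proj(c,P):
    K,Rm,o=c; q=(np.atleast_2d(P)-o)@Rm; q=q@K.T; return q[:,:2]/q[:,2:]
def tri(rs):
    A=np.zeros((3,3));b=np.zeros(3)
    for o,d in rs:
        d=d/np.linalg.norm(d);M=np.eye(3)-np.outer(d,d);A+=M;b+=M@o
    p=np.linalg.solve(A,b); return p,[np.linalg.norm(np.cross(p-o,d/np.linalg.norm(d))) for o,d in rs]
def blobs(m,amin,amax=1e9):
    n,l,s,c=cv2.connectedComponentsWithStats(m.astype(np.uint8)); 
    return [(c[i],s[i]) for i in range(1,n) if amin<=s[i,4]<=amax]
def snap(n,name):
    st=ctrl.observe();p,d=imaging.camera(n)
    np.savez(f"pics/{name}.npz",p=p,d=d,pos=st["eef_pos"],rot=st["tcp_rot"]);cv2.imwrite(f"pics/{name}.png",p[:,:,::-1])
    return p,d,cam(n,st)
E
python3 - <<'E'
from h import *
for n in ["top","side"]:
    p=np.load(f"pics/{n}0.npz")["p"];h=cv2.cvtColor(p,cv2.COLOR_RGB2HSV);H,S,V=[h[...,i].astype(int) for i in range(3)]
    for nm,m in dict(red=((H<5)|(H>174))&(S>180)&(V>80),yel=(H>24)&(H<35)&(S>150)&(V>120),white=(S<30)&(V>200)).items():
        print(n,nm)
        for c,s in blobs(m,15,600): print("  ",c.round(1),s, plane(cam(n),c,115 if nm!="white" else 5).round(0))
p=np.load("pics/top0.npz")["p"]
a=cv2.resize(p[110:170,335:400],None,fx=9,fy=9,interpolation=cv2.INTER_CUBIC)
cv2.imwrite("pics/camz.png",a[:,:,::-1])
b=cv2.resize(np.load("pics/side0.npz")["p"][110:260,200:330],None,fx=4,fy=4,interpolation=cv2.INTER_CUBIC)
cv2.imwrite("pics/sidez.png",b[:,:,::-1])
E
```

```text
top red
   [ 19. 135.] [ 14 130  11  12  52] [685. 772. 115.]
   [ 25.4 157.6] [ 20 150  10  17  89] [614. 749. 115.]
   [165.8 159.4] [163 155   6   8  20] [607. 308. 115.]
   [110.8 200.2] [106 193  11  14  40] [482. 476. 115.]
   [ 92.1 215.7] [ 83 209  18  16  90] [434. 533. 115.]
   [ 69.4 218.9] [ 67 214   5  11  25] [425. 604. 115.]
   [ 83.3 221.6] [ 77 218  13   7  25] [417. 560. 115.]
   [  7.  230.3] [  2 224  11  14  81] [389. 798. 115.]
   [ 74.4 227.2] [ 72 224   5   8  15] [399. 588. 115.]
   [ 97.2 239.4] [ 94 233  10  13  38] [362. 516. 115.]
   [  3.4 260.6] [  0 235  13  47 261] [297. 806. 115.]
   [ 13.3 253.2] [  8 244  10  19  88] [320. 776. 115.]
   [  8.8 328.5] [  4 322  11  14  80] [ 93. 781. 115.]
   [  4.  359.8] [  0 336  15  45 313] [  1. 793. 115.]
   [ 15.4 351.8] [ 11 344   9  15  78] [ 25. 758. 115.]
top yel
top white
   [191.  117.8] [185 112  13  13 134] [764. 255.   5.]
   [369.4 145.1] [362 139  15  13  76] [ 667. -345.    5.]
   [252.  166.9] [243 158  19  19 301] [595.  47.   5.]
   [279.  175.8] [270 166  20  20 305] [565. -44.   5.]
   [505.5 311.9] [499 310  13   5  16] [ 125. -768.    5.]
side red
   [264.4 205.8] [260 198   9  17 134] [491.  95. 115.]
   [164.7 249.5] [158 240  14  20 207] [594. 336. 115.]
   [234.2 282.7] [228 272  13  23 240] [412. 337. 115.]
   [277.7 350.7] [268 341  21  20 205] [266. 422. 115.]
side yel
   [291.9 185.9] [288 183   9   6  41] [473. -16. 115.]
side white
   [287.7 135. ] [282 130  12  11  40] [ 726. -461.    5.]
   [273.7 204.2] [270 198  10  13  99] [549. -50.   5.]
   [242.9 217.6] [232 211  23  14 253] [592.  48.   5.]
   [143.3 229.5] [140 226   8   8  55] [797. 228.   5.]
```

View pics/camz.png

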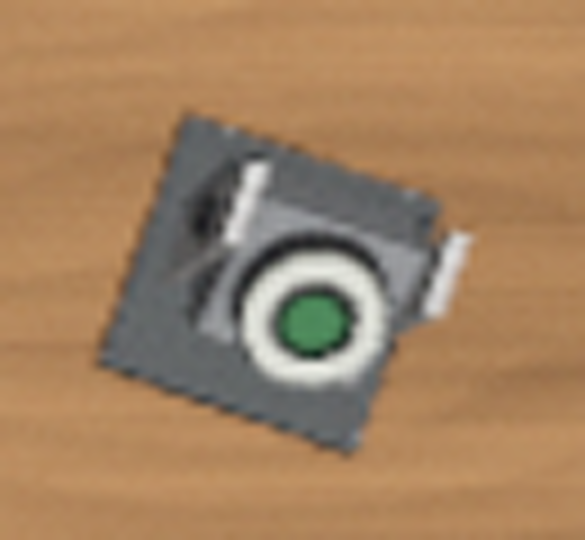

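View pics/sidez.png

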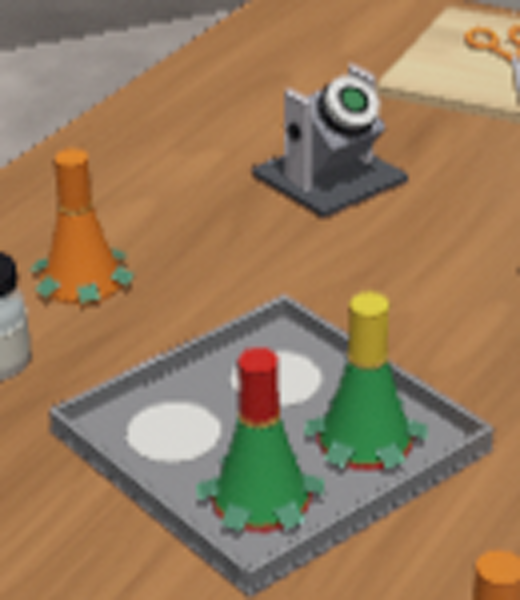

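Dot spacing from the top view is 95.8 mm, which fits the 95 mm pitch. Next are wrist close-ups of the camera and the tray.

```bash
python3 - <<'E'
from h import *
q=R.from_matrix(np.array([[1,0,0],[0,-1,0],[0,0,-1.]])).as_quat()
ctrl.movep([590,-320,300],q); ctrl.dwell(.2)
p,d,c=snap("wrist","w_cam"); print(ctrl.observe()["clock"])
ctrl.movep([500,15,330],q); ctrl.dwell(.2)
p,d,c=snap("wrist","w_tray"); print(ctrl.observe()["clock"])
E
```

```text
2.275
3.8333
```

View pics/w_cam.png

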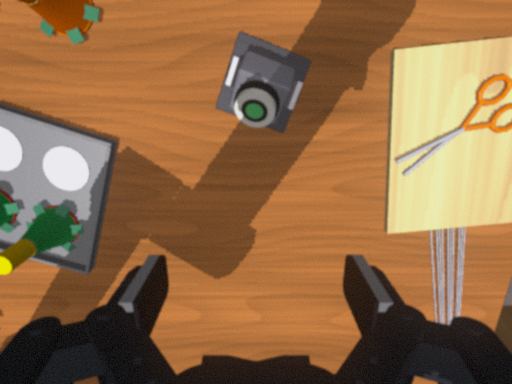

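View pics/w_tray.png

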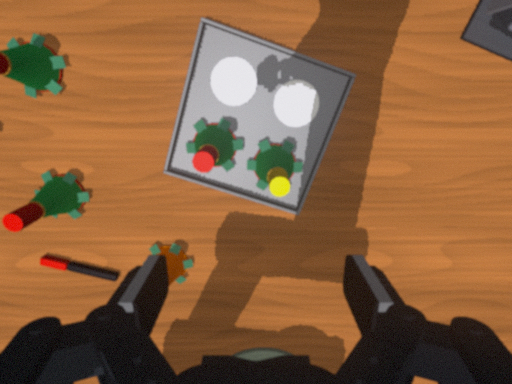

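The wrist views show the lens at (255,110). In the tray view, the dots are at (234,81) and (296,104), the sample's neck top at (280,186), the plain top's at (204,161), and one loose top's neck at (14,220). I'll compute positions from these.

```bash
python3 - <<'E'
from h import *
def load(n,camn):
    z=np.load(f"pics/{n}.npz");p=z["p"];h=cv2.cvtColor(p,cv2.COLOR_RGB2HSV).astype(int)
    c=cam(camn,dict(eef_pos=z["pos"],tcp_rot=z["rot"]) if "pos" in z else None)
    return p,z["d"],c,h[...,0],h[...,1],h[...,2]
# tray
p,d,c,H,S,V=load("w_tray","wrist")
for cc,s in blobs((S<25)&(V>225),300): print("white w",cc.round(1),s,plane(c,cc,5).round(1))
for cc,s in blobs(((H<5)|(H>174))&(S>180)&(V>190),100): print("red w",cc.round(1),s,plane(c,cc,115).round(1),plane(c,cc,120).round(1))
for cc,s in blobs((H>24)&(H<35)&(S>150)&(V>200),100): print("yel w",cc.round(1),s,plane(c,cc,120).round(1))
# lens
lens=[]
for n,cn,roi in [("w_cam","wrist",(225,285,80,140)),("top0","top",(355,385,130,160)),("side0","side",(275,300,120,150))]:
    p,d,c,H,S,V=load(n,cn)
    m=(H>55)&(H<85)&(S>70); k=np.zeros_like(m);k[roi[2]:roi[3],roi[0]:roi[1]]=1
    for cc,s in blobs(m&k,8): 
        print("lens",n,cc.round(1),s,plane(c,cc,90).round(1)); lens.append(ray(c,cc))
print(tri(lens))
p,d,c,H,S,V=load("w_cam","wrist")
# depth points in the head
v,u=np.mgrid[0:384,0:512]
K,Rm,o=c
P=np.stack([(u-K[0,2])/K[0,0]*d,(v-K[1,2])/K[1,1]*d,d],-1)@Rm.T+o
ring=(np.hypot(u-256,v-110)<30)
print(np.round(P[110,225:290:4],0))
print(np.round(P[80:140:4,256],0))
E
```

```text
white w [233.1  80.9] [ 211   57   45   48 1680] [593.4  44.9   5. ]
white w [293.9 104.6] [ 274   84   41   42 1326] [560.8 -42.5   5. ]
red w [203.2 161. ] [194 152  20  19 302] [502.7  75.2 115. ] [503.8  74.3 120. ]
red w [ 12.2 222.2] [  3 214  19  17 254] [424.6 320.4 115. ] [426.8 316.1 120. ]
red w [ 52.7 264. ] [ 41 259  25  11 141] [364.1 282.4 115. ] [367.2 278.6 120. ]
yel w [279.4 186.2] [270 177  20  19 298] [472.9 -14.9 120. ]
lens w_cam [254.  110.5] [245 103  19  17 242] [ 649.3 -319.9   90. ]
lens top0 [369.4 145.7] [366 143   8   7  45] [ 650.6 -318.5   90. ]
lens side0 [288.1 134.3] [286 132   6   6  27] [ 648.1 -317.    90. ]
(array([ 649.87548726, -319.5036102 ,   88.53631166]), [np.float64(0.7750879815885756), np.float64(1.1550097911973893), np.float64(0.384617001272534)])
[[ 645. -280.   11.]
 [ 645. -286.    8.]
 [ 645. -291.    9.]
 [ 649. -301.   84.]
 [ 650. -305.   88.]
 [ 650. -310.   88.]
 [ 650. -314.   88.]
 [ 650. -319.   90.]
 [ 650. -323.   90.]
 [ 650. -328.   92.]
 [ 650. -332.   93.]
 [ 650. -336.   94.]
 [ 650. -341.   94.]
 [ 650. -346.   86.]
 [ 648. -351.   69.]
 [ 644. -362.    9.]
 [ 644. -367.    9.]]
[[ 681. -322.   90.]
 [ 677. -322.   95.]
 [ 673. -322.   96.]
 [ 669. -322.  101.]
 [ 665. -322.  100.]
 [ 661. -322.   97.]
 [ 657. -322.   96.]
 [ 652. -322.   93.]
 [ 648. -322.   89.]
 [ 643. -322.   87.]
 [ 638. -322.   83.]
 [ 634. -322.   81.]
 [ 619. -322.   -1.]
 [ 614. -322.   -0.]
 [ 608. -322.   -0.]]
```

```bash
python3 - <<'E'
from h import *
q=R.from_matrix(np.array([[1,0,0],[0,-1,0],[0,0,-1.]])).as_quat()
ctrl.movep([510,315,300],q); ctrl.dwell(.2)
p,d,c=snap("wrist","w_ab"); print(ctrl.observe()["clock"])
h=cv2.cvtColor(p,cv2.COLOR_RGB2HSV).astype(int);H,S,V=h[...,0],h[...,1],h[...,2]
for cc,s in blobs(((H<5)|(H>174))&(S>180)&(V>190),100): print("red w",cc.round(1),s,plane(c,cc,115).round(1))
# tray fit
z=np.load("pics/w_tray.npz");p=z["p"];c=cam("wrist",dict(eef_pos=z["pos"],tcp_rot=z["rot"]))
h=cv2.cvtColor(p,cv2.COLOR_RGB2HSV).astype(int);S,V=h[...,1],h[...,2]
for t in (150,170,190):
  for cc,s in blobs((S<25)&(V>t),800,4000): print(t,cc.round(1),s,plane(c,cc,5).round(1))
z=np.load("pics/w_cam.npz");p=z["p"];d=z["d"];c=cam("wrist",dict(eef_pos=z["pos"],tcp_rot=z["rot"]))
v,u=np.mgrid[0:384,0:512];K,Rm,o=c
P=np.stack([(u-K[0,2])/K[0,0]*d,(v-K[1,2])/K[1,1]*d,d],-1)@Rm.T+o
# base plate: not-wood (low saturation) region near the camera
h=cv2.cvtColor(p,cv2.COLOR_RGB2HSV).astype(int)
m=((h[...,1]<60)&(np.hypot(P[...,0]-665,P[...,1]+325)<90))
m&=((P[...,2]<25))
m=m.astype(np.uint8); 
pts=P[m>0][:,:2].astype(np.float32)
print("plate z",np.median(P[m>0][:,2])); r=cv2.minAreaRect(pts);print("rect",r, cv2.boxPoints(r))
g=np.hypot(P[...,0]-649.7,P[...,1]+319)<22
Q=P[g&(P[...,2]>72)&(P[...,2]<110)]
for f in range(4):
    cen=Q.mean(0);n=np.linalg.svd(Q-cen)[2][2];n*=np.sign(n[2]);e=(Q-cen)@n;Q=Q[abs(e)<max(3,0)]
print("ring",cen,n,"elev",np.degrees(np.arcsin(n[2])),"az",np.degrees(np.arctan2(n[1],n[0])),len(Q),e.std())
E
```

```text
8.8
red w [249.9  67.3] [238  54  25  27 521] [612.7 319.9 115. ]
red w [ 88.3 213.1] [   17   132   145   158 13856] [458.4 505.8 115. ]
red w [249.5 239.4] [240 231  20  18 291] [424.6 321.6 115. ]
red w [227.8 278.5] [216 273  25  12 159] [370.7 348.8 115. ]
190 [233.   81.1] [ 210   56   47   52 1908] [593.1  45.    5. ]
190 [293.7 104.6] [ 273   83   43   45 1513] [560.8 -42.4   5. ]
plate z 9.176359866956261
rect ((673.3098754882812, -330.0185546875), (100.3465805053711, 106.52586364746094), 69.80602264404297) [[ 606.0012  -358.7213 ]
 [ 705.9789  -395.49402]
 [ 740.6185  -301.3158 ]
 [ 640.64087 -264.5431 ]]
ring [ 651.421996   -319.76783899   90.57287156] [-0.53095482  0.20053888  0.8233293 ] elev 55.4194717801364 az 159.3087093136441 1119 0.7605915968817013
```

View pics/w_ab.png

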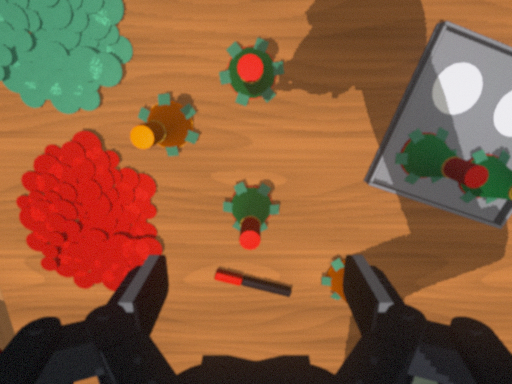

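Loose top A is at about (612.7,319.9) and B at (424.6,321.6). The side-view rays agree within 1 mm. I'll tighten the tray fit with the rim, then pick A.

```bash
cat >> h.py <<'E'
Q0=R.from_matrix(np.array([[1,0,0],[0,-1,0],[0,0,-1.]])).as_quat()
def st(msg=""):
    s=ctrl.observe();print(msg,"t=%.2f"%s["clock"],s["eef_pos"].round(1),"f",s["ft_force"].round(1),"gap %.3f"%s["finger_gap"]);return s
def pick(x,y,z,hi,q=Q0,sq=40):
    ctrl.movep([x,y,hi],q); ctrl.move_straight([x,y,z],feed=150); ctrl.dwell(.1);st("down")
    ctrl.clamp(sq); st("clamped")
def lower(x,y,z0,z1):
    ctrl.dwell(.15);f0=ctrl.observe()["ft_force"][2]; z=z0
    while z>z1:
        z-=1.; ctrl.move_straight([x,y,z],feed=30); f=ctrl.observe()["ft_force"][2]
        if abs(f-f0)>3: break
    st(f"lowered cmd z={z:.1f} f0={f0:.1f}")
E
python3 - <<'E'
from h import *
st();print(ctrl.observe()["joint_positions"].round(2))
z=np.load("pics/w_tray.npz");p=z["p"];c=cam("wrist",dict(eef_pos=z["pos"],tcp_rot=z["rot"]));d=z["d"]
v,u=np.mgrid[0:384,0:512];K,Rm,o=c
P=np.stack([(u-K[0,2])/K[0,0]*d,(v-K[1,2])/K[1,1]*d,d],-1)@Rm.T+o
h=cv2.cvtColor(p,cv2.COLOR_RGB2HSV).astype(int)
m=(P[...,2]>17)&(P[...,2]<26)&(h[...,1]<60)&(np.hypot(P[...,0]-534,P[...,1]-15)<170)&(v<230)
m=cv2.morphologyEx(m.astype(np.uint8),cv2.MORPH_OPEN,np.ones((2,2)))
n,l,s,cc=cv2.connectedComponentsWithStats(m); 
for i in np.argsort(-s[1:,4])[:4]+1: print(s[i])
m=m.astype(bool)
uv=np.argwhere(m)[:,::-1]; W=np.array([plane(c,x,22)[:2] for x in uv]).astype(np.float32)
print(cv2.minAreaRect(W),len(W))
E
```

```text
t=8.80 [510. 315. 300.] f [-0.2 -0.3 -0.2] gap 0.997
[ 0.43  0.39  0.07  1.26 -0.   -2.71]
[ 175   19  181  112 1281]
[165 126 171  89 956]
((531.69921875, 13.181991577148438), (219.0007781982422, 218.96478271484375), 71.34557342529297) 2237
```

```bash
cat >> h.py <<'E'
Q1=R.from_matrix(np.array([[-1,0,0],[0,1,0],[0,0,-1.]])).as_quat()
LENS=np.array([650.,-319.3,90.]);AZ=np.radians(159.6)
LOS=np.array([np.cos(np.radians(55))*np.cos(AZ),np.cos(np.radians(55))*np.sin(AZ),np.sin(np.radians(55))])
def hold(dist,roll,k=74.):
    zt=-LOS; y0=np.cross([0,0,1.],LOS);y0/=np.linalg.norm(y0);x0=np.cross(y0,zt)
    Rm=np.stack([x0,y0,zt],1)@R.from_euler("z",roll).as_matrix()
    return LENS+LOS*(dist+k),R.from_matrix(Rm).as_quat()
E
python3 - <<'E'
from h import *
for roll in np.radians([-90,-45,0,45,90,135,180,-135]):
    for dd in (120,200):
        pos,q=hold(dd,roll); j=solver.solve_ik(pos,q); print(round(np.degrees(roll)),dd,pos.round(0),None if j is None else np.round(j,2))
for P in [(612.7,319.9,74),(593.1,45.2,79),(424.6,321.6,74),(563,-44.9,79),(472.9,-14.9,79)]:
    for z in (0,160): 
        j=solver.solve_ik([P[0],P[1],P[2]+z],Q1);print(P,z,None if j is None else np.round(j,2))
E
```

```text
-90 120 [ 546. -281.  249.] [-0.69  0.06 -0.69  0.24  0.19  1.29]
-90 200 [ 503. -265.  314.] [-0.73 -0.1  -0.66  0.43  0.21  1.26]
-45 120 [ 546. -281.  249.] [-0.69  0.06 -0.69  0.24  0.19  2.08]
-45 200 [ 503. -265.  314.] [-0.73 -0.1  -0.66  0.43  0.21  2.05]
0 120 [ 546. -281.  249.] [-0.69  0.06 -0.69  0.24  0.19  2.87]
0 200 [ 503. -265.  314.] [-0.73 -0.1  -0.66  0.43  0.21  2.83]
45 120 [ 546. -281.  249.] [-0.69  0.06 -0.69  0.24  0.19 -2.63]
45 200 [ 503. -265.  314.] [-0.73 -0.1  -0.66  0.43  0.21 -2.67]
90 120 [ 546. -281.  249.] [-0.69  0.06 -0.69  0.24  0.19 -1.85]
90 200 [ 503. -265.  314.] [-0.73 -0.1  -0.66  0.43  0.21 -1.88]
135 120 [ 546. -281.  249.] [-0.69  0.06 -0.69  0.24  0.19 -1.06]
135 200 [ 503. -265.  314.] [-0.73 -0.1  -0.66  0.43  0.21 -1.09]
180 120 [ 546. -281.  249.] [-0.69  0.06 -0.69  0.24  0.19 -0.28]
180 200 [ 503. -265.  314.] [-0.73 -0.1  -0.66  0.43  0.21 -0.31]
-135 120 [ 546. -281.  249.] [-0.69  0.06 -0.69  0.24  0.19  0.51]
-135 200 [ 503. -265.  314.] [-0.73 -0.1  -0.66  0.43  0.21  0.48]
(612.7, 319.9, 74) 0 [0.37 0.71 0.02 0.89 0.   0.37]
(612.7, 319.9, 74) 160 [0.37 0.6  0.25 1.22 0.   0.37]
(593.1, 45.2, 79) 0 [-0.05  0.54 -0.27  0.76  0.   -0.05]
(593.1, 45.2, 79) 160 [-0.05  0.41 -0.06  1.11  0.   -0.05]
(424.6, 321.6, 74) 0 [ 0.51  0.45 -0.45  0.67  0.    0.51]
(424.6, 321.6, 74) 160 [ 0.51  0.29 -0.23  1.05  0.    0.51]
(563, -44.9, 79) 0 [-0.21  0.5  -0.35  0.72  0.   -0.21]
(563, -44.9, 79) 160 [-0.21  0.35 -0.14  1.08  0.   -0.21]
(472.9, -14.9, 79) 0 [-0.19  0.36 -0.59  0.62  0.   -0.19]
(472.9, -14.9, 79) 160 [-0.19  0.18 -0.37  1.02  0.   -0.19]
```

```bash
python3 - <<'E'
from h import *
pick(612.7,319.9,74,160,Q1); 
ctrl.move_straight([612.7,319.9,215],feed=250); st("up")
ctrl.movep([593.1,45.2,215],Q1); st("over")
p,d,c=snap("wrist","w_p1"); snap("side","s_p1")
E
```

```text
down t=12.23 [613.8 320.4  75.6] f [-0.9 -0.4 -0.5] gap 0.999
clamped t=12.81 [612.8 320.   74.3] f [-0.6 -0.3  0.5] gap 0.295
up t=13.53 [612.  319.6 213.5] f [-0.2 -0.2 -1.7] gap 0.293
over t=14.59 [593.2  46.1 214.6] f [-0.5  0.  -0.8] gap 0.295
```

View pics/w_p1.png

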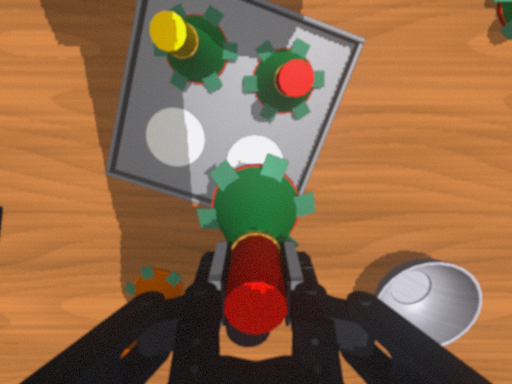

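View pics/s_p1.png

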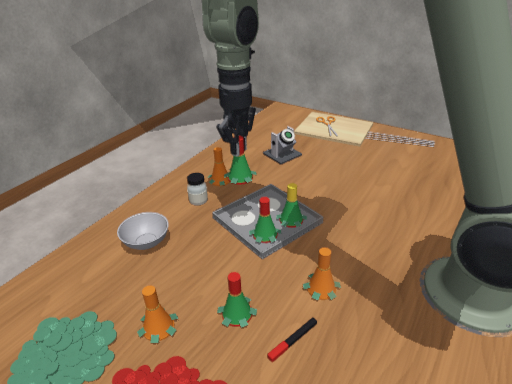

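The top is held upright, its neck centred between the pads at (256,305), and dot 1 is visible under it. I'll place it now and then fetch B.

```bash
python3 - <<'E'
from h import *
ctrl.move_straight([593.1,45.2,84],feed=150)
lower(593.1,45.2,82.5,77)
ctrl.open_jaws(); st("open"); ctrl.move_straight([593.1,45.2,215],feed=250)
ctrl.movep([424.6,321.6,215],Q1); st("overB")
pick(424.6,321.6,74,160,Q1)
ctrl.move_straight([424.6,321.6,215],feed=250); st("up")
ctrl.movep([563,-44.9,215],Q1); st("over")
ctrl.dwell(.2)
p,d,c=snap("wrist","w_p2"); snap("side","s_p2"); 
h=cv2.cvtColor(p,cv2.COLOR_RGB2HSV).astype(int);H,S,V=h[...,0],h[...,1],h[...,2]
for cc,s in blobs(((H<5)|(H>174))&(S>180)&(V>190),100): print("red",cc.round(1),s,plane(c,cc,120).round(1))
for cc,s in blobs((H>24)&(H<35)&(S>150)&(V>200),100): print("yel w",cc.round(1),s,plane(c,cc,120).round(1))
E
```

```text
lowered cmd z=78.5 f0=-1.6 t=16.87 [593.3  45.3  79.2] f [-2.3  0.7  5.7] gap 0.297
open t=17.48 [593.1  45.2  78.4] f [ 0.2  0.3 -0.1] gap 1.004
overB t=19.41 [425.2 321.  214.6] f [-0.4 -0.   0.1] gap 0.999
down t=20.57 [425.8 322.3  75.5] f [-0.2 -0.3 -0.4] gap 1.001
clamped t=21.14 [424.7 321.8  74.2] f [-0.9  0.3  2.8] gap 0.294
up t=21.86 [423.9 321.1 213.8] f [ 0.8  0.5 -1.2] gap 0.294
over t=23.32 [562.7 -43.8 214.7] f [-0.1  0.3 -1.4] gap 0.296
red [413.  120.5] [397 105  33  33 857] [502.2  74.2 120. ]
red [360.2 229.6] [346 217  29  27 603] [592.4  44.5 120. ]
red [259.1 285. ] [240 279  38  15 302] [647.6 -40.7 120. ]
yel w [295.9  77.4] [ 279   59   35   38 1028] [472.1 -15.1 120. ]
```

View pics/w_p2.png

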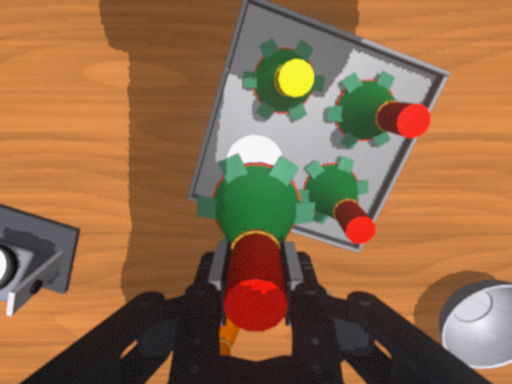

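View pics/s_p2.png

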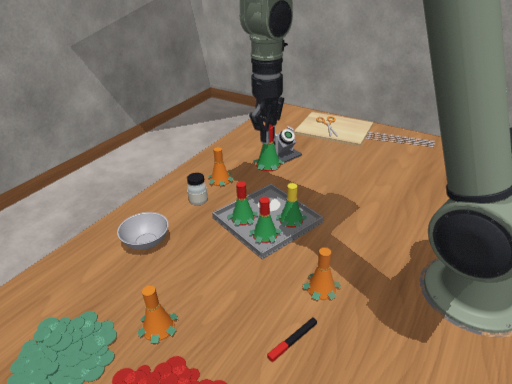

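Top 1 stands at (592.4,44.5), 95.0 mm from the plain top. Closing the square gives (563.0,-44.4) for the second top, so I'll place it there.

```bash
python3 - <<'E'
from h import *
x,y=563.0,-44.4
ctrl.move_straight([x,y,84],feed=150)
lower(x,y,81.5,77)
ctrl.open_jaws(); st("open"); ctrl.move_straight([x,y,235],feed=250)
ctrl.movep([560,10,290],Q1);ctrl.dwell(.25)
p,d,c=snap("wrist","w_chk"); snap("top","t_chk"); snap("side","s_chk"); st()
h=cv2.cvtColor(p,cv2.COLOR_RGB2HSV).astype(int);H,S,V=h[...,0],h[...,1],h[...,2]
for cc,s in blobs(((H<5)|(H>174))&(S>180)&(V>190),100): print("red",cc.round(1),s,plane(c,cc,120).round(1))
for cc,s in blobs((H>24)&(H<35)&(S>150)&(V>200),100): print("yel w",cc.round(1),s,plane(c,cc,120).round(1))
for cc,s in blobs((S<25)&(V>190),20): print("white",cc.round(1),s)
E
```

```text
lowered cmd z=78.5 f0=-1.0 t=25.56 [563.2 -44.4  79.2] f [-2.1  0.8  5.5] gap 0.292
open t=26.18 [563.  -44.4  78.4] f [ 0.   0.  -0.3] gap 0.997
 t=27.76 [559.7   9.5 289.3] f [-0.   0.7  0.2] gap 0.997
red [321.9 117.1] [310 105  25  25 483] [502.1  74.3 120. ]
red [209.1 175.7] [204 165  13  22 199] [561.3 -39.2 120. ]
red [288.8 203.2] [278 193  22  21 362] [592.   44.8 120. ]
yel w [230.2  84.6] [218  71  26  28 560] [471.9 -14.7 120. ]
white [  3.6 236.6] [  0 223   9  29 181]
white [ 12.6 268.5] [ 10 260   6  19  80]
white [406.8 276.2] [389 262  34  28 666]
white [413.6 294.8] [399 282  28  23 279]
```

View pics/w_chk.png

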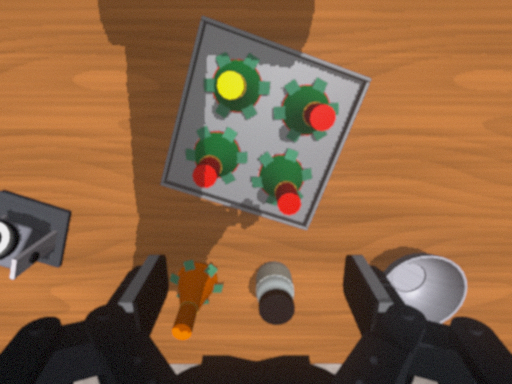

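View pics/s_chk.png

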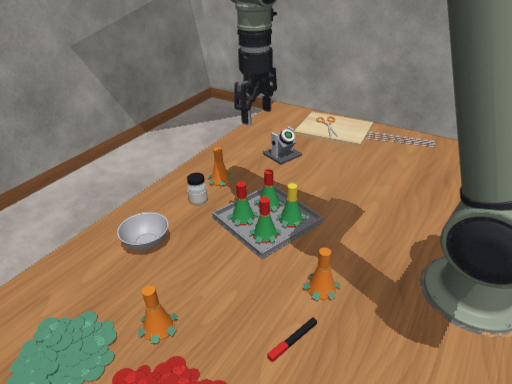

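All four tops stand upright in a square and no white from the dots shows. Now the sample.

```bash
python3 - <<'E'
from h import *
z=np.load("pics/w_chk.npz");h=cv2.cvtColor(z["p"],cv2.COLOR_RGB2HSV).astype(int);c=cam("wrist",dict(eef_pos=z["pos"],tcp_rot=z["rot"]))
print("top2 neck disc",plane(c,(205,175),120).round(1))
x,y=472.7,-14.5
pick(x,y,79,200,Q1,sq=50)
ctrl.dwell(.2); a=st("sample"); 
ctrl.move_straight([x,y,250],feed=200); 
pos,q=hold(220,np.pi); ctrl.movep(pos,q); st("pre")
pos,q=hold(120,np.pi); ctrl.move_straight(pos,feed=80); ctrl.dwell(.4); s=st("hold"); print(pos)
Rm=R.from_quat(s["tcp_rot"]).as_matrix(); print("tilt err deg",np.degrees(np.arccos(-Rm[:,2]@LOS)))
for n in ("side","top","wrist"): snap(n,"hold_"+n)
p=np.load("pics/hold_side.npz")["p"];cv2.imwrite("pics/hz.png",cv2.resize(p[60:220,200:360],None,fx=3.7,fy=3.7,interpolation=cv2.INTER_CUBIC)[:,:,::-1])
p=np.load("pics/hold_top.npz")["p"];cv2.imwrite("pics/hzt.png",cv2.resize(p[90:250,220:420],None,fx=3.7,fy=3.7,interpolation=cv2.INTER_CUBIC)[:,:,::-1])
E
```

```text
top2 neck disc [560.5 -43.5 120. ]
down t=29.39 [473.8 -14.7  80. ] f [ 0.4 -0.2  0. ] gap 1.001
clamped t=29.98 [472.9 -14.6  79.3] f [-1.  -0.5  4. ] gap 0.289
sample t=30.18 [472.9 -14.6  79.3] f [-1.2 -0.7  4.9] gap 0.290
pre t=32.18 [ 491.7 -259.6  329.8] f [-0.3  0.4 -1. ] gap 0.294
hold t=33.98 [ 545.7 -280.6  249.1] f [-0.1  0.3 -1.5] gap 0.292
[ 545.7050445  -280.51305373  248.91549659]
tilt err deg 0.014215921850792441
```

View pics/hz.png

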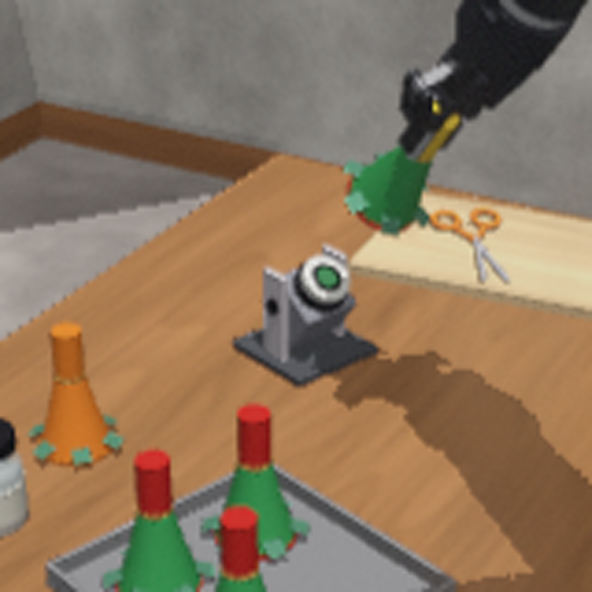

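View pics/hzt.png

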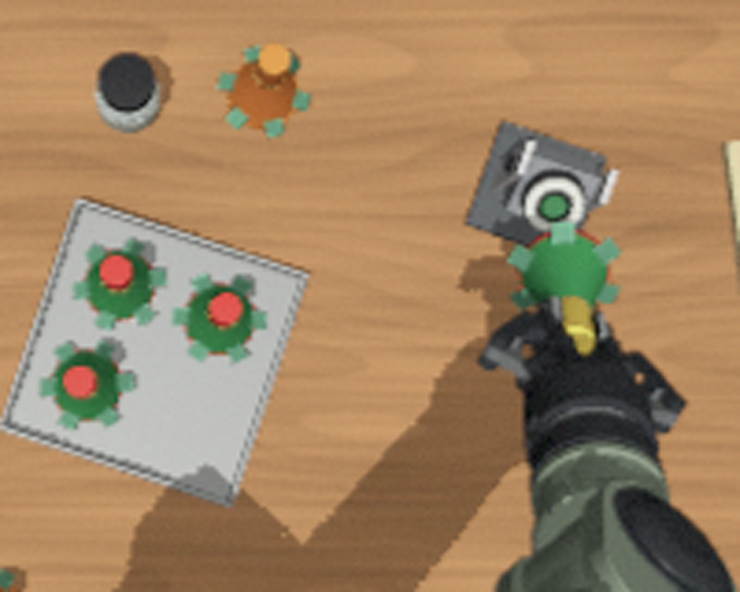

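View pics/hold_wrist.png

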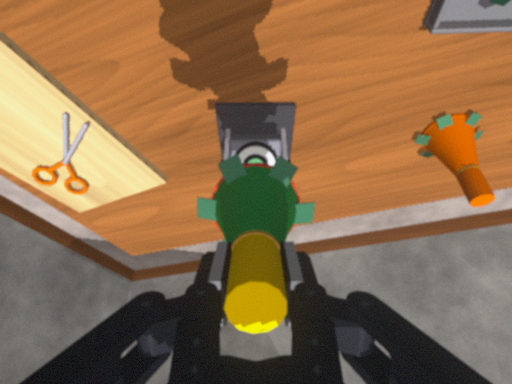

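The side and top views show the sample held with its underside toward the lens. In the wrist view the lens is at (257,158), in line with the sample's axis, and the camera plate edge is level. Before signing off, I'll compare the predicted foot and lens pixels with the images.

```bash
python3 - <<'E'
from h import *
foot=LENS+120*LOS; e1=np.cross([0,0,1],LOS);e1/=np.linalg.norm(e1);e2=np.cross(LOS,e1)
t=np.linspace(0,2*np.pi,60)[:,None]
circ=foot+33*(np.cos(t)*e1+np.sin(t)*e2)
ntop=foot+115*LOS+13*(np.cos(t)*e1+np.sin(t)*e2)
out=[]
for n in ("side","top","wrist"):
    z=np.load(f"pics/hold_{n}.npz");p=z["p"].copy();c=cam(n,dict(eef_pos=z["pos"],tcp_rot=z["rot"]))
    f=4;im=cv2.resize(p,None,fx=f,fy=f,interpolation=cv2.INTER_CUBIC)
    for pts,col in ((circ,(255,0,255)),(ntop,(0,255,255))):
        cv2.polylines(im,[np.int32((proj(c,pts)+.5)*f)],False,col,1)
    for P in (LENS,): cv2.circle(im,tuple(int(a) for a in (proj(c,P)[0]+.5)*f),3,(255,255,255),-1)
    u=proj(c,foot)[0]*f; x=int(np.clip(u[0]-190,0,512*f-390));y=int(np.clip(u[1]-190,0,384*f-390)); out.append(im[y:y+390,x:x+390])
    h=cv2.cvtColor(p if False else z["p"],cv2.COLOR_RGB2HSV).astype(int)
    if n=="wrist":
        m=(h[...,0]>50)&(h[...,0]<85)&(h[...,1]>60)
        for cc,s in blobs(m,20,800): print(cc,s)
        print("lens pred",proj(c,LENS))
cv2.imwrite("pics/ov1.png",np.hstack(out[:2])[:,:,::-1]);cv2.imwrite("pics/ov2.png",out[2][:,:,::-1])
st("now")
E
```

```text
[499.37704918   1.32786885] [490   0  19   5  61]
[473.24742268 118.45360825] [467 113  14  12  97]
[443.98449612 120.85271318] [437 115  15  13 129]
[477.8  134.64] [476 132   6   7  25]
[421.82022472 139.14606742] [416 135  13  10  89]
[255.10526316 159.94736842] [247 157  17   6  76]
lens pred [[255.9421763  167.29812383]]
now t=34.13 [ 545.7 -280.5  248.9] f [ 0.5  0.8 -0.4] gap 0.294
```

View pics/ov1.png

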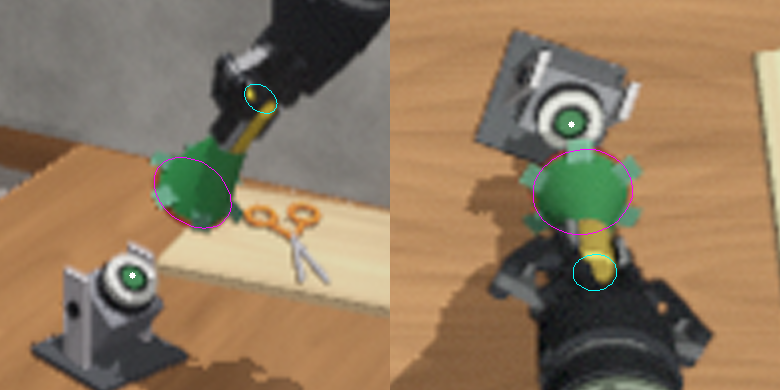

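View pics/ov2.png

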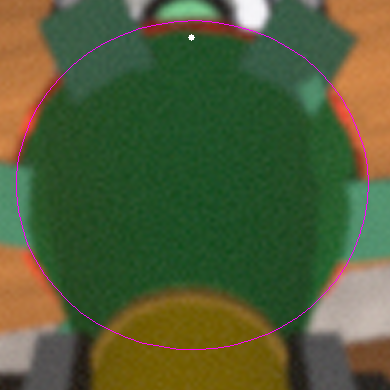

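```bash
python3 - <<'E'
from h import *
ctrl.dwell(.5); s=st(); print(abs(s["qvel"]).max()); order.sign_off()
E
```

```text
t=34.63 [ 545.7 -280.5  248.9] f [ 0.8 -0.4 -0.7] gap 0.290
0.001048194170924378
the job is handed in; nothing more can be done
```

The job is handed in at 34.6 s: both loose red-necked tops stand on the white dots, and the sample is held still in front of the inspection camera.

**Tray:** Each top was lowered until light contact (about 7 N) and then released. The tops were aimed at (593.1, 45.2) and (563.0, -44.4) mm. In the check picture all four tops stood upright in a square and no white showed. The first measured within about 1 mm of its aim and 95.0 mm from the plain top. The second was partly in shadow, so its reading is rough: the automatic mask was cut off, and a point picked by eye came out about 2.5 mm from the aim.

**Sample:** I aimed the underside at 120 mm from the lens, on the line of sight. The tool's tilt was within 0.02° of the line of sight I measured. Overlays of the expected foot outline matched the side, top and wrist views to about a pixel. In the wrist view the lens was about 1 mm off the sample's axis sideways. The lens was half hidden there, so I couldn't check the other direction from that view.

**Disagreements:** Readings of the lens position differed by up to 2 mm between views, and of its heading by 0.5° (159.3° and 159.8°). I used values in between. My estimates of the tray centre differed by 2–3 mm. I relied on the tops and dots rather than the rim.

Nothing touched the camera, and I left the glue jar, bowl, marker and orange look-alikes alone.

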